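# Get the solder reel out from behind the spares tins

## Task

Clear both tins from the storage bay onto the blue side mat, then fetch the lime-green solder reel from behind them and stand it centred on the round cork disc, and only then put the tins back in the bay: the full (heavy) one centred on the green pad and the empty (light) one centred on the red pad. The lid colours do not tell which is full, so feel the weight as you lift. Set everything down upright without dropping it, and leave the circuit board and the tip cleaner where they are.

Things in the scene. Friction and masses are not known exactly. Their poses are not given: they have to be found in the camera images.
- tin_blue: round metal tin, blue lid fixed on; 52 mm diameter (lid 54), lid top 60 mm above the underside; on the lid a round blue knob, 22 mm diameter, from 60 to 80 mm, strong enough to lift by. Either tin may be the full one: full weighs 0.33 to 0.48 kg, empty 0.10 to 0.13 kg. Origin: centre of its underside, z up. It starts on one of the two pads
- tin_yellow: round metal tin, yellow lid fixed on; 52 mm diameter (lid 54), lid top 60 mm above the underside; on the lid a round yellow knob, 22 mm diameter, from 60 to 80 mm, strong enough to lift by. Either tin may be the full one: full weighs 0.33 to 0.48 kg, empty 0.10 to 0.13 kg. Origin: centre of its underside, z up. It starts on one of the two pads
- reel: solder reel standing on the bay's plate behind the tins: two lime-green flanges, 54 mm diameter, 5 mm thick, at bottom and top, grey barrel of 42 mm between; 45 mm high in all, 0.25 kg. Origin: centre of its underside. The bay's cheeks stand about 9 mm from its sides: grip it across the flanges along the bay's x, once the tins are gone
- bay: plywood bay, fixed: plate 180 mm (x) by 160 mm (y), 6 mm thick; lip 21 mm high along the back (inner face x = +84 mm); two cheeks 51 mm high at y = +-36 to +-46 mm, x = 0 to +60 mm, flank the reel. Origin: centre of its underside; +x is to the back, away from the robot. Pad origins at x = -45, y = +-35 mm; the reel starts near x = +10, y = 0
- pad_green: green pad, 60 mm (its y) by 69 mm (its x), 4 mm thick, fixed on the bay's plate. A tin starts on it; the full tin belongs on it at the end. Origin: on its underside, where the tin's centre belongs, 24 mm from its back edge (+x), 45 mm from its front edge; a tin on it has its underside 4 mm above this. The pads' origins are 70 mm apart
- pad_red: red pad, 60 mm (its y) by 69 mm (its x), 4 mm thick, fixed on the bay's plate. A tin starts on it; the empty tin belongs on it at the end. Origin: on its underside, where the tin's centre belongs, 24 mm from its back edge (+x), 45 mm from its front edge; a tin on it has its underside 4 mm above this. The pads' origins are 70 mm apart
- mat: blue side mat, fixed, 180 mm (its x) by 110 mm (its y), 4 mm thick, to the left or the right of the bay; room for both tins side by side along its x. Origin: centre of its underside
- disc: round cork disc, fixed, 84 mm diameter, 6 mm thick, on the other side of the bay: where the reel goes. Origin: centre of its underside
- board: green circuit board on a loose wooden block, 90 by 64 mm, 31 mm high. Not part of the job: leave it where it is. Origin: centre of its underside
- cleaner: round black tip-cleaner pot with brass filling, 64 mm diameter, 44 mm high. Not part of the job: leave it where it is. Origin: centre of its underside
Mind the look-alikes: they are no part of the job. Leave any orange or pink look-alike of the tin_yellow alone.

How it is judged (in metres and radians):
On the way, in this order (a step that is already met when the one before it is completed fails the run):
1. both tins stand upright and released on the blue mat, the reel still in its niche (x of tin_blue in the frame of mat between -0.08 and 0.08 m and y of tin_blue in the frame of mat between -0.05 and 0.05 m and z of tin_blue in the frame of mat between 0 and 0.009 m and angle between each of tin_blue, tin_yellow's own z axis and vertical below 0.1 rad and linear speed of each of tin_blue, tin_yellow below 0.03 m/s and contact force between the fingers and tin_blue below 0.1 N and x of tin_yellow in the frame of mat between -0.08 and 0.08 m and y of tin_yellow in the frame of mat between -0.05 and 0.05 m and z of tin_yellow in the frame of mat between 0 and 0.009 m and contact force between the fingers and tin_yellow below 0.1 N and distance of reel from where it was at the start of the episode below 0.02 m), for 0.2 s.
2. the reel stands upright and released on the cork disc, the tins still on the mat (horizontal distance between reel and disc below 0.012 m and z of reel in the frame of disc between 0.002 and 0.01 m and angle between each of reel, tin_blue, tin_yellow's own z axis and vertical below 0.1 rad and linear speed of each of reel, tin_blue, tin_yellow below 0.03 m/s and contact force between the fingers and reel below 0.1 N and x of tin_blue in the frame of mat between -0.08 and 0.08 m and y of tin_blue in the frame of mat between -0.05 and 0.05 m and z of tin_blue in the frame of mat between 0 and 0.009 m and contact force between the fingers and tin_blue below 0.1 N and x of tin_yellow in the frame of mat between -0.08 and 0.08 m and y of tin_yellow in the frame of mat between -0.05 and 0.05 m and z of tin_yellow in the frame of mat between 0 and 0.009 m and contact force between the fingers and tin_yellow below 0.1 N), for 0.2 s.
At the end, for the whole second after the job is handed in: the reel stands upright on the cork disc, centred within 12 mm; the full tin stands upright on the green pad and the empty one on the red pad, each centred within 12 mm; all are released and at rest (horizontal distance between reel and disc below 0.012 m and z of reel in the frame of disc between 0.002 and 0.01 m and angle between reel's own z axis and vertical below 0.1 rad and linear speed of reel below 0.03 m/s and contact force between the fingers and reel below 0.1 N and ((horizontal distance between tin_blue and pad_green below 0.012 m and z of tin_blue in the frame of pad_green between 0.001 and 0.008 m and angle between each of tin_blue, tin_yellow's own z axis and vertical below 0.1 rad and linear speed of each of tin_blue, tin_yellow below 0.03 m/s and contact force between the fingers and tin_blue below 0.1 N and horizontal distance between tin_yellow and pad_red below 0.012 m and z of tin_yellow in the frame of pad_red between 0.001 and 0.008 m and contact force between the fingers and tin_yellow below 0.1 N and contact force between tin_blue and pad_green above 2.2 N and contact force between tin_yellow and pad_red below 2.2 N) or (horizontal distance between tin_yellow and pad_green below 0.012 m and z of tin_yellow in the frame of pad_green between 0.001 and 0.008 m and angle between each of tin_yellow, tin_blue's own z axis and vertical below 0.1 rad and linear speed of each of tin_yellow, tin_blue below 0.03 m/s and contact force between the fingers and tin_yellow below 0.1 N and horizontal distance between tin_blue and pad_red below 0.012 m and z of tin_blue in the frame of pad_red between 0.001 and 0.008 m and contact force between the fingers and tin_blue below 0.1 N and contact force between tin_yellow and pad_green above 2.2 N and contact force between tin_blue and pad_red below 2.2 N))); the robot touches nothing.
It fails at once if the circuit board or the tip cleaner was pushed away (more than 15 mm) (distance of any of board, cleaner from where it was at the start of the episode above 0.015 m).
It fails at once if a tin or the reel was dropped (falls free at over 0.7 m/s) ((linear speed of tin_blue above 0.7 m/s and contact force between the fingers and tin_blue below 0.05 N) or (linear speed of tin_yellow above 0.7 m/s and contact force between the fingers and tin_yellow below 0.05 N) or (linear speed of reel above 0.7 m/s and contact force between the fingers and reel below 0.05 N)).
It fails at once if a tin or the reel was tipped over (angle between any of tin_blue, tin_yellow, reel's own z axis and vertical above 0.8 rad).
It also fails if it takes over 128 s, if anything falls off the work surface, if the arm or the gripper's body presses on something with over 40 N, if the wrist force passes 120 N, or if a joint passes its speed limit or range.

## Robot

A 6-joint arm with a two-finger parallel gripper is mounted at the origin on the work surface. World frame = base frame: x ahead of the robot, y to its left, z up, the work surface at z = 0. Lengths are in m, angles in degrees, forces in N, time in s.
With the tool pointing down it reaches from about 0.375 to 0.9 m from the base axis. Payload 3.1 kg.
Tool frame: the origin (TCP) lies on the centre line of the jaws, within the pads' length; the fingertips stand bot.nose_length ahead of it and the grasp point (between the pads) lies 2 mm behind it (bot.nose_length is the distance from the TCP to the fingertips, in m); z points along the fingers, y is the direction in which the jaws open and shut (so a half turn about z gives the same grasp; the last joint's range is limited). The gripper opens to 87 mm and grips with 3 to 60 N. Pads are 19 mm wide; open, the fingers measure 117 mm over their backs; the gripper's body (75 mm by 190 mm) begins 51 mm behind the grasp point.
Start: joints at [57.668, 30.224, 82.088, -0, 67.689, -10.227], TCP at [0.235, 0.579, 0.24] pointing down, gripper open.
Joint ranges: [-176.69, 176.69], [-43.24, 126.21], [12.49, 139.97], [-82, 262], [0, 151.66], [-163.58, 163.58]. Speed limits (degrees/s): [159.86, 159.86, 180, 180, 180, 180].

## Interface

Orientations are given as a 3x3 rotation matrix whose columns are the frame's x, y, z axes.
In Python, from rig import bot, optics, hand_in gives the robot as it stands. The module is installed in compiled form; this text tells all that it offers.
- The arm moves only by the tool move_arm, never from a script. Its argument "series" is a list of rows, each a list of 5 numbers: the shift along the tool's x, y, z in m, then the turn about the tool's z in rad, then the finger opening in m, from 0 to 0.087. In form: [[dx, dy, dz, roll, grip], ...]. A call has 1 to 5 rows; each row is the pose to reach, as a shift and turn from the pose measured when the call began, along the tool's axes at that moment; what a row does not reach only later rows make up. A row lasts 1/8 s, in which the tool goes at most 62.5 mm and 10.7 degrees, less where a joint would pass 70% of its speed; a pose out of reach is approached as far as the arm can. A call with a gripper value outside its range is refused whole. The fingers move at their own pace and stop on an object; the grip force is fixed at half the most. Time passes only in rows, so rows that repeat a pose let the fingers close. It gives the time, the measured TCP pose, the force and the opening at its end, in the units of the state.
- bot.read_state(): the state, without advancing time (a new reading comes with each control period).
- optics.capture(name): name is "side" or "top"; returns the picture (400x640x3 uint8, red, green, blue); there is no depth.
- optics.camera_params(name): a dict with "vfov" (degrees; the focal length in pixels is half the picture's height over the tangent of half this angle, whatever the lens; pixels are square), "cx", "cy" (the principal point, pixels), "world_from_camera" (4x4, takes a point from camera to world coordinates). Camera axes: x right, y down, z forward; pixel columns grow to the right and rows downward; lengths in m; the calibration is good to about 2 mm. A picture is of the moment at which its call begins. camera_params takes no time and is no camera call.
- hand_in(): hands the job in, once; it reports no verdict.
The state is a dict: "time_s": time; "joint_positions": joint angles; "qvel": joint speeds; "tau": joint torques, N m; "position": TCP position; "tcp_rot": TCP orientation; "force": force on the tool from outside, world axes, zero at the start; "moment": the same for the moment, N m; "opening": opening from 0.0 (shut) to 1.0 (fully open).
Only numpy, scipy, OpenCV 4.12 (cv2) and the standard library are available. Lean on these libraries where they do the work, as an engineer would, in place of code of your own. Each camera call takes 0.05 s, during which the arm holds its last target. There are 200 camera calls.

## Working session

There is one attempt and no reset: what is moved stays moved. The work goes in short steps, Python scripts to look and compute and a tool call to move; the robot and the scene stay as the last step left them, time stands still between calls to the robot, and variables do not carry over. Pictures are saved under pics/ and viewed, on a budget of 14 in all, crops included, one or two more only if the job needs it, and the job is handed in when it is done.

Besides the shell and the picture viewer there is one more tool, called after "Request:" as a command line: name --pt "numbers of a row" for each row, then --argument value for the rest. move_arm: Moves the arm, as the interface text tells. Its arguments: {"type":"object","properties":{"series":{"type":"array"}},"required":["series"]}

```bash
mkdir -p pics; python3 - <<'E'
from rig import bot, optics
import cv2
for n in("top","side"):
    im=optics.capture(n); cv2.imwrite(f"pics/{n}0.png",im[:,:,::-1]); print(n,optics.camera_params(n))
print(bot.read_state(), bot.nose_length)
E
```

```text
top {'vfov': 44.06202816771335, 'cx': 314.6062427012885, 'cy': 197.776554999424, 'world_from_camera': array([[ 0.00812234, -0.98898963,  0.1477618 ,  0.40946507],
       [-0.99974382, -0.01115327, -0.01969528,  0.01818443],
       [ 0.02112646, -0.14756397, -0.98882685,  1.03084939],
       [ 0.        ,  0.        ,  0.        ,  1.        ]])}
side {'vfov': 46.55867815596897, 'cx': 317.8991362513931, 'cy': 199.507219191731, 'world_from_camera': array([[-0.99863444, -0.03227389,  0.04108109,  0.52221876],
       [-0.0516871 ,  0.72471277, -0.68710977,  0.73931378],
       [-0.00759628, -0.68829484, -0.72539128,  0.82601991],
       [ 0.        ,  0.        ,  0.        ,  1.        ]])}
{'time_s': 0.1, 'joint_positions': array([ 5.76677118e+01,  3.02739254e+01,  8.21498458e+01,  2.71868857e-04,
        6.76883870e+01, -1.02291099e+01]), 'qvel': array([-0.03935902, -0.04190581, -0.11766119, -0.04260316,  0.10680441,
        0.01241542]), 'tau': array([ 1.62622960e-04, -4.40980875e+01, -1.77150142e+01,  6.35664468e-02,
        5.33925800e-02, -4.19518653e-05]), 'position': array([0.23482055, 0.57853183, 0.23866193]), 'tcp_rot': array([[-9.26506895e-01,  3.76276321e-01, -1.05065087e-03],
       [ 3.76277623e-01,  9.26505490e-01, -1.65168579e-03],
       [ 3.51943547e-04, -1.92563469e-03, -9.99998084e-01]]), 'force': array([0.52063763, 0.22840796, 0.32931119]), 'moment': array([-0.02781234, -0.00435926, -0.06999336]), 'opening': 0.99723937933022} 0.017
```

View pics/top0.png

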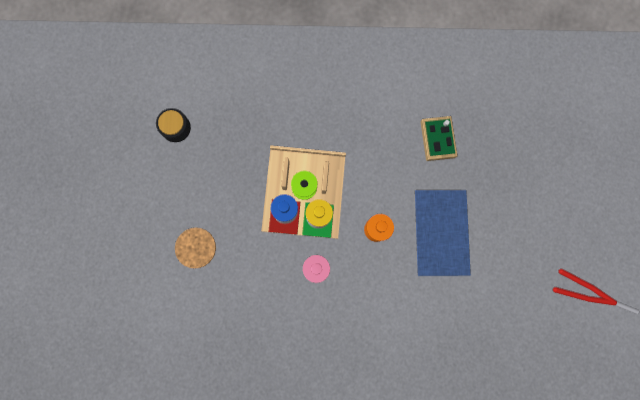

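View pics/side0.png

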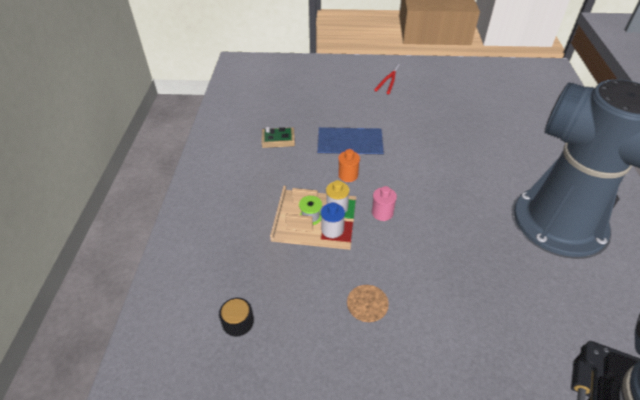

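```bash
cat > h.py <<'E'
import numpy as np, cv2
from rig import bot, optics
def K(n):
    p=optics.camera_params(n); f=200/np.tan(np.radians(p["vfov"]/2)); return p,f
def ray(n,u,v,z):
    p,f=K(n); T=p["world_from_camera"]; d=T[:3,:3]@np.array([(u-p["cx"])/f,(v-p["cy"])/f,1]); o=T[:3,3]
    return (o+d*(z-o[2])/d[2])[:2]
def proj(n,P):
    p,f=K(n); T=p["world_from_camera"]; c=(np.atleast_2d(P)-T[:3,3])@T[:3,:3]
    return np.c_[p["cx"]+f*c[:,0]/c[:,2],p["cy"]+f*c[:,1]/c[:,2]]
def blobs(im,lo,hi,amin=60):
    m=cv2.inRange(cv2.cvtColor(im,cv2.COLOR_RGB2HSV),lo,hi)
    k,l,s,c=cv2.connectedComponentsWithStats(m)
    return [(c[i].round(2),s[i]) for i in range(1,k) if s[i][4]>=amin]
E
python3 - <<'E'
from h import *
C={"blue":((105,140,90),(125,255,255)),"mat":((100,80,50),(115,200,150)),"yellow":((22,150,120),(29,255,255)),"lime":((35,180,120),(48,255,255)),"red":((0,150,60),(4,255,180)),"green":((55,150,60),(75,255,200)),"cork":((8,80,100),(18,200,230))}
for n in("top","side"):
    im=cv2.cvtColor(cv2.imread(f"pics/{n}0.png"),4)
    for k,(a,b) in C.items():
        for c,s in blobs(im,a,b): print(n,k,c,s, [ray(n,*c,z).round(4) for z in(.005,.05,.07)])
b=cv2.imread("pics/top0.png")[140:285,255:400]; s=cv2.imread("pics/side0.png")[145:255,265:410]
a=cv2.resize(b,None,fx=4,fy=4,interpolation=2); c=cv2.resize(s,(580*100//145,440*100//145),interpolation=2)
cv2.imwrite("pics/crop1.png",cv2.resize(b,None,fx=4,fy=4,interpolation=2))
E
```

```text
top blue [283.81 207.84] [271 195  27  26 549] [array([0.5408, 0.062 ]), array([0.535, 0.06 ]), array([0.5324, 0.0592])]
top mat [441.87 232.53] [ 415  190   56   86 4458] [array([ 0.4924, -0.2687]), array([ 0.4887, -0.2561]), array([ 0.4871, -0.2505])]
top yellow [318.75 212.55] [306 200  27  27 564] [array([ 0.5316, -0.0112]), array([ 0.5263, -0.0099]), array([ 0.5239, -0.0093])]
top lime [303.79 184.91] [291 171  26  29 531] [array([0.5899, 0.0208]), array([0.582 , 0.0206]), array([0.5785, 0.0206])]
top red [283.74 225.98] [269 211  30  23 344] [array([0.5028, 0.0614]), array([0.4987, 0.0595]), array([0.4969, 0.0587])]
top red [588.42 292.33] [555 270  62  35 184] [array([ 0.3718, -0.5692]), array([ 0.3734, -0.5435]), array([ 0.3742, -0.532 ])]
top red [582.99 291.68] [556 273  54  29 157] [array([ 0.373, -0.558]), array([ 0.3746, -0.5327]), array([ 0.3753, -0.5215])]
top green [439.31 138.2 ] [426 120  29  35 570] [array([ 0.6952, -0.2693]), array([ 0.6827, -0.2567]), array([ 0.6771, -0.2511])]
top green [316.93 229.88] [303 215  29  22 289] [array([ 0.4953, -0.0076]), array([ 0.
[... 1272 characters left out ...]
 ]), array([ 0.2728, -0.8177]), array([ 0.2793, -0.7775])]
side cork [278.56 143.3 ] [263 135  31  12 158] [array([ 0.6879, -0.2466]), array([ 0.6789, -0.1926]), array([ 0.6748, -0.1685])]
side cork [348.33 165.77] [339 150  21  32 571] [array([ 0.4956, -0.1633]), array([ 0.497 , -0.1138]), array([ 0.4977, -0.0918])]
side cork [300.58 222.24] [ 274  188   76   61 1909] [array([0.6052, 0.0363]), array([0.6007, 0.0748]), array([0.5986, 0.0919])]
side cork [367.3  303.02] [ 347  285   41   37 1183] [array([0.4548, 0.2434]), array([0.4585, 0.2706]), array([0.4601, 0.2827])]
side cork [234.54 310.92] [221 299  28  25 555] [array([0.7184, 0.2737]), array([0.7076, 0.2992]), array([0.7029, 0.3106])]
```

View pics/crop1.png

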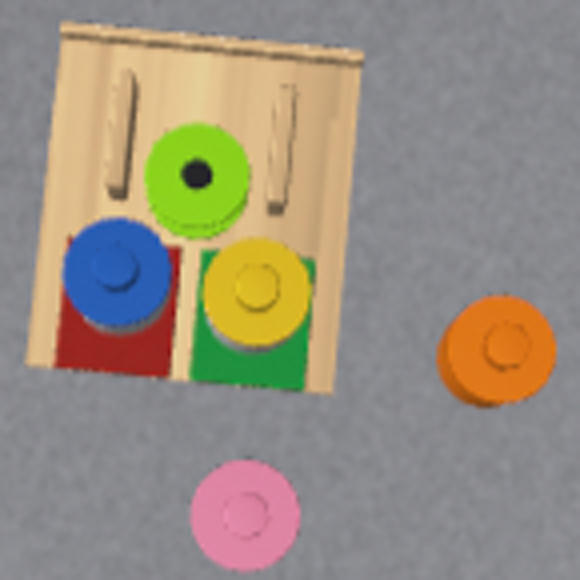

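```bash
python3 - <<'E'
from h import *
from scipy.optimize import least_squares
A=np.array([[27,365,-.09,.08,.006],[332,392,-.09,-.08,.006],[55,368,-.09,.065,.01],[171,377,-.09,.005,.01],[190,380,-.09,-.005,.01],[304,390,-.09,-.065,.01],[68,236,-.021,.065,.01],[316,260,-.021,-.065,.01],[181,248,-.021,.005,.01],[202,250,-.021,-.005,.01]])
uv=(A[:,:2]+.5)/4-.5+[255,140]
w=np.array([ray("top",*p,z) for p,z in zip(uv,A[:,4])])
f=lambda q:(w-(A[:,2:4]@np.array([[np.cos(q[2]),np.sin(q[2])],[-np.sin(q[2]),np.cos(q[2])]])+q[:2])).ravel()
r=least_squares(f,[.57,.02,-.1]);print(r.x,np.degrees(r.x[2]),(r.fun.reshape(-1,2)*1e3).round(1))
x,y,t=r.x;R=np.array([[np.cos(t),-np.sin(t)],[np.sin(t),np.cos(t)]])
for n,p in dict(red=(-.045,.035),green=(-.045,-.035),reel0=(.01,0)).items(): print(n,(R@p+[x,y]).round(4))
for n in("top","side"):
    im=cv2.cvtColor(cv2.imread(f"pics/{n}0.png"),4)
    for c,s in blobs(im,(35,180,120),(48,255,255)): print(n,"reel",[ray(n,*c,z) for z in(.051,)])
# mat orientation + others
im=cv2.cvtColor(cv2.imread("pics/top0.png"),4)
m=cv2.inRange(cv2.cvtColor(im,41),(100,80,50),(115,200,150));m[:,:400]=0
c=cv2.boxPoints(cv2.minAreaRect(cv2.findNonZero(m)));print(np.array([ray("top",*p,.004) for p in c]).round(4))
for nm,uv,z in(("pink",(315.8,268.5),.06),("orange",(380,226),.06),("orangeknob",(381.4,226.3),.08),("board",(439,138),.031),("cleaner",(172,122),.044),("reelhole",(255+197/4,140+174/4),.051)):print(nm,ray("top",*uv,z).round(4))
E
```

```text
[ 0.57485971  0.02109338 -0.08031157] -4.601513852861727 [[ 0.5 -0.6]
 [ 0.9  0.8]
 [-0.  -0.4]
 [ 0.7 -0.5]
 [ 0.1 -0.3]
 [ 0.3  0.6]
 [ 0.1 -0.1]
 [-0.7  0.1]
 [-0.8  0.7]
 [-0.9 -0.2]]
red [0.5328 0.0596]
green [ 0.5272 -0.0102]
reel0 [0.5848 0.0203]
top reel [array([0.58181045, 0.02064412])]
[[ 0.5819 -0.2132]
 [ 0.5872 -0.3253]
 [ 0.4061 -0.3249]
 [ 0.4014 -0.2156]]
pink [ 0.4155 -0.0046]
orange [ 0.4996 -0.1308]
orangeknob [ 0.4972 -0.1304]
board [ 0.6884 -0.2613]
cleaner [0.711  0.2927]
reelhole [0.5847 0.0198]
```

Top crop: blue tin at px (284,208) stands on the red pad. Yellow tin at (319,212) stands on the green pad, and the reel is at (304,184). The orange (380,228) and pink (316,268) tins are look-alikes because their lids are the wrong colours and they stand outside the bay. Only the two tins inside the bay are the ones meant. The mat is at (0.494,-0.269) and the disc at (0.456,0.243).

I'll start by swinging over towards the blue tin and turning the tool so that tool x = world y and tool y = world x.

Request:
move_arm --pt "-0.47 -0.37 0 1.185 0.06" --pt "-0.47 -0.37 0 1.185 0.06" --pt "-0.47 -0.37 0 1.185 0.06" --pt "-0.47 -0.37 0 1.185 0.06" --pt "-0.47 -0.37 0 1.185 0.06"

```text
time_s: 0.72
position: [0.3903, 0.3056, 0.2392]
tcp_rot: [[-0.239, 0.971, -0.001], [0.971, 0.239, -0.002], [-0.001, -0.001, -1.0]]
force: [0.4, -0.3, 0.2]
opening: 0.694
```

Request:
move_arm --pt "-0.273 0.079 0 0.241 0.06" --pt "-0.273 0.079 0 0.241 0.06" --pt "-0.273 0.079 0 0.241 0.06" --pt "-0.273 0.079 0 0.241 0.06" --pt "-0.273 0.079 0 0.241 0.06"

```text
time_s: 1.35
position: [0.5336, 0.0566, 0.2392]
tcp_rot: [[0.002, 1.0, -0.0], [1.0, -0.002, -0.002], [-0.002, -0.0, -1.0]]
force: [0.2, -0.6, -0.5]
opening: 0.693
```

Request:
move_arm --pt "0.003 -0.002 0.05 0 0.06" --pt "0.003 -0.002 0.1 0 0.06" --pt "0.003 -0.002 0.13 0 0.06" --pt "0.003 -0.002 0.145 0 0.06" --pt "0.003 -0.002 0.149 0 0.06"

```text
time_s: 1.98
position: [0.5314, 0.0594, 0.0896]
tcp_rot: [[0.002, 1.0, -0.001], [1.0, -0.002, -0.002], [-0.002, -0.001, -1.0]]
force: [0.2, 0.2, 0.9]
opening: 0.689
```

Request:
move_arm --pt "0 0 0 0 0.06" --pt "0 0 0 0 0.06" --pt "0 0 0 0 0.0" --pt "0 0 0 0 0" --pt "0 0 0 0 0"

```text
time_s: 2.6
position: [0.5315, 0.0593, 0.0899]
tcp_rot: [[0.002, 1.0, -0.001], [1.0, -0.002, -0.002], [-0.002, -0.001, -1.0]]
force: [0.4, 0.3, -0.4]
opening: 0.434
```

Request:
move_arm --pt "0 0 0 0 0" --pt "0 0 0 0 0" --pt "0 0 0 0 0" --pt "0 0 0 0 0" --pt "0 0 0 0 0"

```text
time_s: 3.22
position: [0.5314, 0.0593, 0.0899]
tcp_rot: [[0.002, 1.0, -0.001], [1.0, -0.002, -0.002], [-0.002, -0.001, -1.0]]
force: [0.4, -0.6, 0.3]
opening: 0.242
```

```bash
python3 - <<'E'
from h import *
im=optics.capture("side")
a=cv2.resize(im[130:260,255:425],None,fx=4,fy=4,interpolation=2); cv2.imwrite("pics/g1.png",a[:,:,::-1])
s=bot.read_state();print(s["opening"]*87,s["force"],s["position"])
E
```

```text
20.892723867225772 [0.31162235 0.20970146 1.53024744] [0.53146148 0.05933124 0.08985105]
```

View pics/g1.png

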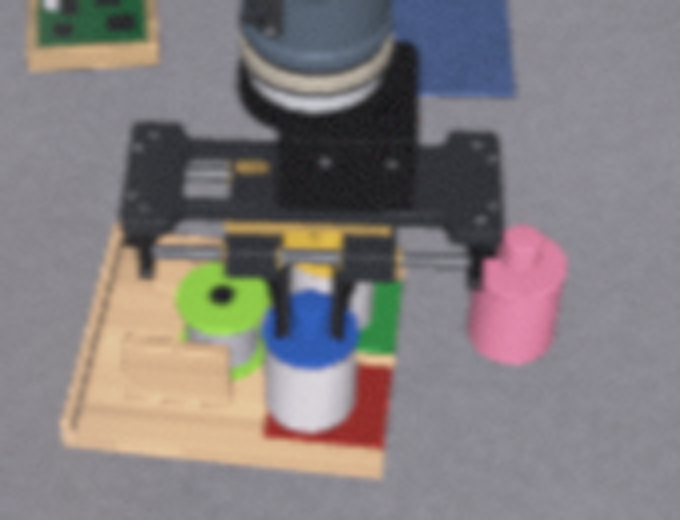

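The side crop shows both fingers on the blue knob (crop px ~(310,310)), with an opening of 21 mm. I'll lift and feel the weight.

Request:
move_arm --pt "0 0 -0.01 0 0" --pt "0 0 -0.03 0 0" --pt "0 0 -0.07 0 0" --pt "0 0 -0.12 0 0" --pt "0 0 -0.12 0 0"

```text
time_s: 3.9
position: [0.5345, 0.0594, 0.2143]
tcp_rot: [[0.002, 1.0, 0.009], [1.0, -0.002, -0.003], [-0.003, 0.009, -1.0]]
force: [0.6, 0.3, -0.1]
opening: 0.236
```

Request:
move_arm --pt "0 0 0 0 0" --pt "0 0 0 0 0" --pt "0 0 0 0 0"

```text
time_s: 4.28
position: [0.5337, 0.0594, 0.213]
tcp_rot: [[0.002, 1.0, 0.006], [1.0, -0.002, -0.002], [-0.002, 0.006, -1.0]]
force: [0.6, 0.3, -0.5]
opening: 0.241
```

Request:
move_arm --pt "0 0 0 0 0" --pt "0 0 0 0 0"

```text
time_s: 4.53
position: [0.5334, 0.0595, 0.2124]
tcp_rot: [[0.002, 1.0, 0.005], [1.0, -0.002, -0.002], [-0.002, 0.005, -1.0]]
force: [-0.1, -0.4, -2.0]
opening: 0.24
```

```bash
cat > w.py <<'E'
from h import *
F=[];t=[];m=[]
for i in range(10):
    im=optics.capture("side"); s=bot.read_state(); F.append(s["force"]);t.append(s["tau"]);m.append(s["moment"])
print("F",np.mean(F,0).round(2),np.std(F,0).round(2),"tau",np.mean(t,0).round(2),"M",np.mean(m,0).round(3),s["position"].round(4),s["joint_positions"].round(2),s["opening"]*87)
E
python3 w.py
```

```text
F [-0.13  0.3  -0.77] [0.29 0.49 0.4 ] tau [-0.000e+00 -3.796e+01 -1.537e+01  5.000e-02  2.000e-02  0.000e+00] M [-0.079  0.041  0.01 ] [0.5337 0.0595 0.2131] [-5.51 25.34 96.61 -0.12 57.68 -5.34] 20.85527963075527
```

Fz is about -0.8 N, so the blue tin seems light. Moving on to the mat.

Request:
move_arm --pt "-0.03 0 0 0 0" --pt "-0.08 0 0 0 0" --pt "-0.14 0 0 0 0" --pt "-0.2 0 0 0 0" --pt "-0.26 0 0 0 0"

```text
time_s: 5.65
position: [0.5332, -0.2024, 0.2139]
tcp_rot: [[0.002, 1.0, 0.007], [1.0, -0.002, -0.003], [-0.003, 0.007, -1.0]]
force: [1.1, 0.6, -1.2]
opening: 0.242
```

Request:
move_arm --pt "-0.04 0 0 0 0" --pt "-0.064 0 0 0 0" --pt "-0.068 0 0 0 0" --pt "-0.068 0 0 0 0" --pt "-0.068 0 0 0 0"

```text
time_s: 6.28
position: [0.533, -0.2685, 0.214]
tcp_rot: [[-0.0, 1.0, 0.006], [1.0, 0.0, -0.002], [-0.002, 0.006, -1.0]]
force: [-0.0, 0.5, -0.7]
opening: 0.24
```

```bash
python3 - <<'E'
from h import *
a=optics.capture("side"); b=optics.capture("top")
a=cv2.resize(a[80:230,240:440],None,fx=3,fy=3,interpolation=2); cv2.imwrite("pics/m1.png",a[:,:,::-1])
s=bot.read_state();print(s["position"],s["force"])
E
```

```text
[ 0.53317882 -0.26889139  0.21415832] [-1.0666789   0.02441687 -1.20662267]
```

View pics/m1.png

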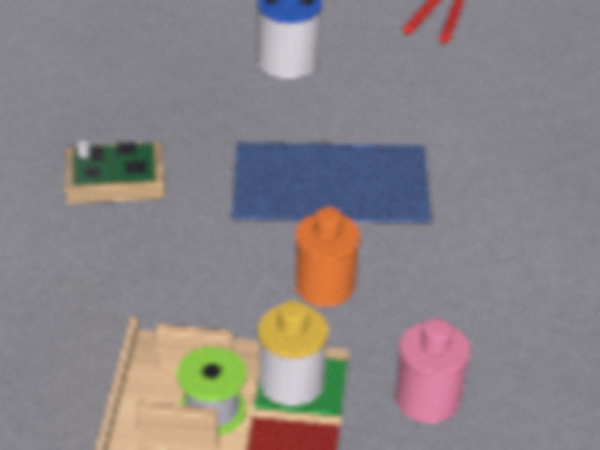

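Blue tin is held upright over the mat (crop px ~(290,40)). Lowering it.

Request:
move_arm --pt "0 0.002 0.05 0 0" --pt "0 0.002 0.09 0 0" --pt "0 0.002 0.11 0 0" --pt "0 0.002 0.12 0 0" --pt "0 0.002 0.122 0 0"

```text
time_s: 7.0
position: [0.5361, -0.2687, 0.092]
tcp_rot: [[-0.001, 1.0, 0.006], [1.0, 0.001, -0.002], [-0.002, 0.006, -1.0]]
force: [-0.1, 0.2, -0.3]
opening: 0.244
```

Request:
move_arm --pt "0 0 0.002 0 0" --pt "0 0 0.004 0 0" --pt "0 0 0.006 0 0" --pt "0 0 0.007 0 0" --pt "0 0 0.007 0 0"

```text
time_s: 7.62
position: [0.5362, -0.2688, 0.085]
tcp_rot: [[-0.0, 1.0, 0.006], [1.0, 0.001, -0.002], [-0.002, 0.006, -1.0]]
force: [0.0, -0.1, -1.9]
opening: 0.242
```

```bash
python3 w.py
```

```text
F [ 0.07  0.23 -1.06] [0.32 0.52 0.43] tau [-0.000e+00 -4.581e+01 -1.177e+01  3.000e-02  5.000e-02  0.000e+00] M [-0.08   0.067 -0.007] [ 0.5362 -0.2688  0.0851] [-37.35  40.09  92.88   0.19  46.66 -37.52] 20.97911428668014
```

Request:
move_arm --pt "0 0 0.001 0 0" --pt "0 0 0.0015 0 0" --pt "0 0 0.002 0 0"

```text
time_s: 8.5
position: [0.5364, -0.2688, 0.0837]
tcp_rot: [[-0.001, 1.0, 0.007], [1.0, 0.001, -0.002], [-0.002, 0.007, -1.0]]
force: [-1.1, 0.9, 6.5]
opening: 0.24
```

```bash
python3 w.py
```

```text
F [-0.51  1.25  5.52] [0.57 0.58 0.59] tau [-3.800e-01 -4.245e+01 -1.126e+01 -2.000e-02 -3.600e-01 -1.000e-02] M [ 0.1    0.253 -0.009] [ 0.5364 -0.2688  0.0838] [-37.35  40.21  92.91   0.2   46.48 -37.52] 20.852885652144312
```

Request:
move_arm --pt "0 0 0 0 0.055" --pt "0 0 0 0 0.055" --pt "0 0 0 0 0.055" --pt "0 0 0 0 0.055" --pt "0 0 0 0 0.055"

```text
time_s: 9.62
position: [0.5364, -0.2688, 0.0836]
tcp_rot: [[-0.001, 1.0, 0.007], [1.0, 0.001, -0.002], [-0.002, 0.007, -1.0]]
force: [-0.1, -0.2, 0.6]
opening: 0.613
```

Request:
move_arm --pt "0 0 0 0 0.055" --pt "0 0 -0.01 0 0.055" --pt "0 0 -0.04 0 0.055" --pt "0 0 -0.08 0 0.055" --pt "0 0 -0.13 0 0.055"

```text
time_s: 10.25
position: [0.535, -0.2681, 0.2147]
tcp_rot: [[-0.001, 1.0, 0.006], [1.0, 0.001, -0.001], [-0.001, 0.006, -1.0]]
force: [-0.7, -0.5, -0.2]
opening: 0.628
```

```bash
python3 w.py
```

```text
F [0.03 0.2  0.03] [0.54 0.63 1.05] tau [-5.000e-02 -4.144e+01 -1.586e+01  4.000e-02  1.400e-01 -0.000e+00] M [-0.094  0.053  0.014] [ 0.5348 -0.2681  0.2122] [-37.38  29.89  87.85   0.16  62.04 -37.49] 54.93038735080477
```

Request:
move_arm --pt "0.06 -0.012 0 0 0.055" --pt "0.12 -0.012 0 0 0.055" --pt "0.18 -0.012 0 0 0.055" --pt "0.24 -0.012 0 0 0.055" --pt "0.2585 -0.012 0 0 0.055"

```text
time_s: 11.38
position: [0.5215, -0.0064, 0.2114]
tcp_rot: [[-0.004, 1.0, 0.002], [1.0, 0.004, 0.001], [0.001, 0.002, -1.0]]
force: [-0.3, -0.1, -0.1]
opening: 0.633
```

Request:
move_arm --pt "0 0 0 0 0.055" --pt "0 0 0.05 0 0.055" --pt "0 0 0.09 0 0.055" --pt "0 0 0.1 0 0.055" --pt "0 0 0.1 0 0.055"

```text
time_s: 12.0
position: [0.522, -0.0076, 0.1111]
tcp_rot: [[-0.003, 1.0, 0.002], [1.0, 0.003, 0.001], [0.001, 0.002, -1.0]]
force: [-1.0, -0.3, 0.5]
opening: 0.625
```

Request:
move_arm --pt "-0.002 0.001 0.01 0 0.055" --pt "-0.002 0.001 0.018 0 0.055" --pt "-0.002 0.001 0.021 0 0.055" --pt "-0.002 0.001 0.021 0 0.0" --pt "-0.002 0.001 0.021 0 0.0"

```text
time_s: 12.62
position: [0.5232, -0.0095, 0.0903]
tcp_rot: [[-0.003, 1.0, 0.002], [1.0, 0.003, 0.0], [0.0, 0.002, -1.0]]
force: [-0.2, 0.3, -0.1]
opening: 0.49
```

Request:
move_arm --pt "0 0 0 0 0" --pt "0 0 0 0 0" --pt "0 0 0 0 0" --pt "0 0 0 0 0" --pt "0 0 0 0 0"

```text
time_s: 13.25
position: [0.5228, -0.0094, 0.0903]
tcp_rot: [[-0.003, 1.0, 0.001], [1.0, 0.003, 0.001], [0.001, 0.001, -1.0]]
force: [-2.3, 1.0, 2.2]
opening: 0.242
```

Request:
move_arm --pt "0 0 0 0 0" --pt "0 0 0 0 0" --pt "0 0 0 0 0" --pt "0 0 0 0 0" --pt "0 0 0 0 0"

```text
time_s: 13.88
position: [0.5227, -0.0094, 0.0903]
tcp_rot: [[-0.003, 1.0, 0.001], [1.0, 0.003, 0.001], [0.001, 0.001, -1.0]]
force: [-1.5, -0.4, 1.5]
opening: 0.24
```

Request:
move_arm --pt "0 0 -0.01 0 0" --pt "0 0 -0.03 0 0" --pt "0 0 -0.07 0 0" --pt "0 0 -0.12 0 0" --pt "0 0 -0.12 0 0"

```text
time_s: 14.5
position: [0.5258, -0.01, 0.2144]
tcp_rot: [[-0.003, 1.0, 0.012], [1.0, 0.003, -0.002], [-0.002, 0.012, -1.0]]
force: [0.4, -0.1, -4.0]
opening: 0.238
```

```bash
python3 w.py
```

```text
F [-0.15  0.1  -3.57] [0.66 0.45 0.6 ] tau [ 2.000e-02 -3.884e+01 -1.589e+01  6.000e-02  2.000e-02  0.000e+00] M [-0.076  0.062 -0.016] [ 0.5223 -0.0094  0.2095] [-1.332e+01  2.472e+01  9.857e+01  5.000e-02  5.676e+01 -1.353e+01] 21.29463142847896
```

Yellow pulls 3.6 N, so it is the full one, and blue at about 1 N is the empty one. Putting yellow on the mat beside blue.

Request:
move_arm --pt "-0.03 -0.01 0 0 0" --pt "-0.08 -0.02 0 0 0" --pt "-0.14 -0.04 0 0 0" --pt "-0.2 -0.055 0 0 0" --pt "-0.24 -0.068 0 0 0"

```text
time_s: 15.62
position: [0.4546, -0.2526, 0.2092]
tcp_rot: [[-0.001, 1.0, 0.0], [1.0, 0.001, -0.0], [-0.0, 0.0, -1.0]]
force: [0.4, 0.3, -3.1]
opening: 0.241
```

Request:
move_arm --pt "-0.018 0 0 0 0" --pt "-0.02 0 0 0 0" --pt "-0.02 0 0.03 0 0" --pt "-0.02 0 0.07 0 0" --pt "-0.02 0 0.1 0 0"

```text
time_s: 16.25
position: [0.4548, -0.27, 0.1079]
tcp_rot: [[-0.003, 1.0, -0.001], [1.0, 0.003, 0.002], [0.002, -0.001, -1.0]]
force: [0.1, 0.4, -3.4]
opening: 0.241
```

Request:
move_arm --pt "0 0 0 0 0" --pt "0 0 0 0 0"

```text
time_s: 16.5
position: [0.4556, -0.2691, 0.1086]
tcp_rot: [[-0.005, 1.0, -0.001], [1.0, 0.005, 0.002], [0.002, -0.001, -1.0]]
force: [-0.4, -0.3, -4.4]
opening: 0.245
```

Request:
move_arm --pt "0 0 0.01 0 0" --pt "0 0 0.018 0 0" --pt "0 0 0.022 0 0" --pt "0 0 0.024 0 0" --pt "0 0 0.025 0 0"

```text
time_s: 17.12
position: [0.4554, -0.2689, 0.0842]
tcp_rot: [[-0.005, 1.0, -0.001], [1.0, 0.005, 0.002], [0.002, -0.001, -1.0]]
force: [-2.0, 1.9, 9.0]
opening: 0.242
```

```bash
python3 w.py
```

```text
F [-1.85  1.62  5.26] [0.55 0.52 0.94] tau [-2.500e-01 -3.812e+01 -9.950e+00  4.000e-02 -6.600e-01 -1.000e-02] M [ 0.191  0.388 -0.003] [ 0.4554 -0.2689  0.0843] [-4.2710e+01  3.6730e+01  1.0303e+02  8.0000e-02  4.0340e+01 -4.3060e+01] 20.919502875268353
```

Contact felt; releasing and rising.

Request:
move_arm --pt "0 0 0 0 0.055" --pt "0 0 0 0 0.055" --pt "0 0 0 0 0.055" --pt "0 0 0 0 0.055" --pt "0 0 0 0 0.055"

```text
time_s: 18.25
position: [0.4555, -0.269, 0.0842]
tcp_rot: [[-0.005, 1.0, -0.001], [1.0, 0.005, 0.002], [0.002, -0.001, -1.0]]
force: [-0.6, -0.2, -0.3]
opening: 0.62
```

Request:
move_arm --pt "0 0 0 0 0.055" --pt "0 0 -0.01 0 0.087" --pt "0 0 -0.04 0 0.087" --pt "0 0 -0.08 0 0.087" --pt "0 0 -0.13 0 0.087"

```text
time_s: 18.88
position: [0.455, -0.2688, 0.2154]
tcp_rot: [[-0.005, 1.0, -0.002], [1.0, 0.005, 0.003], [0.003, -0.002, -1.0]]
force: [0.7, -0.5, -0.3]
opening: 0.968
```

Request:
move_arm --pt "0.06 0.03 0 0 0.087" --pt "0.12 0.06 0 0 0.087" --pt "0.18 0.09 0 0 0.087" --pt "0.235 0.12 0 0 0.087" --pt "0.289 0.129 0 0 0.087"

```text
time_s: 19.5
position: [0.583, 0.0169, 0.217]
tcp_rot: [[-0.005, 1.0, 0.001], [1.0, 0.005, 0.002], [0.002, 0.001, -1.0]]
force: [1.7, -0.2, 0.5]
opening: 1.002
```

```bash
python3 - <<'E'
from h import *
b=optics.capture("top"); a=optics.capture("side")
cv2.imwrite("pics/b1.png",np.vstack([cv2.resize(a[90:250,240:440],(600,300*160//100*1),interpolation=2)])[:,:,::-1]); cv2.imwrite("pics/s2.png",a[:,:,::-1]); cv2.imwrite("pics/t2.png",b[:,:,::-1])
for n,im in(("top",b),("side",a)):
  for k,lo,hi in(("lime",(35,180,120),(48,255,255)),("yellow",(22,150,120),(29,255,255)),("blue",(105,170,130),(125,255,255))):
    for c,s in blobs(im,lo,hi): print(n,k,c,s,ray(n,*c,.051 if k=="lime" else .064).round(4))
s=bot.read_state();print(s["position"],s["opening"]*87,s["force"])
E
```

```text
top yellow [450.25 247.91] [437 235  27  27 575] [ 0.4576 -0.2678]
top blue [449.27 206.88] [437 194  26  27 553] [ 0.5387 -0.2685]
side yellow [364.91 123.08] [357 116  17  14 165] [ 0.4543 -0.2695]
[0.58184209 0.02139496 0.21671183] 86.92022319157455 [-0.61922637  0.05725112  0.18359317]
```

View pics/b1.png

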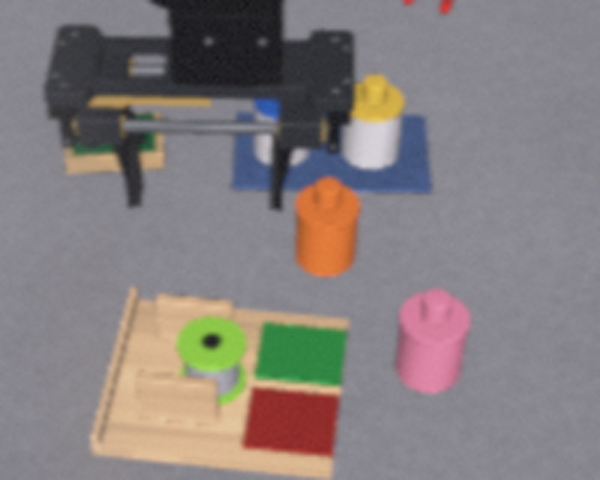

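The picture shows both tins upright on the mat and the reel still in its niche (crop px (211,341)), with the bay clear. Descending on the reel.

Request:
move_arm --pt "-0.001 0.002 0.05 0 0.087" --pt "-0.001 0.002 0.1 0 0.087" --pt "-0.001 0.002 0.13 0 0.087" --pt "-0.001 0.002 0.15 0 0.087" --pt "-0.001 0.002 0.15 0 0.087"

```text
time_s: 20.23
position: [0.5825, 0.0205, 0.0656]
tcp_rot: [[-0.011, 1.0, -0.004], [1.0, 0.011, 0.005], [0.006, -0.004, -1.0]]
force: [-0.5, 0.5, 0.0]
opening: 1.003
```

```bash
python3 - <<'E'
from h import *
a=optics.capture("side")
cv2.imwrite("pics/g2.png",cv2.resize(a[150:260,255:415],None,fx=4,fy=4,interpolation=2)[:,:,::-1])
s=bot.read_state();print(s["position"],s["force"])
print(ray("side",310.3,203.7,.051))
E
```

```text
[0.58346272 0.02054954 0.06675518] [-0.6393851   0.16357225  1.07013153]
[0.58273377 0.01912129]
```

View pics/g2.png

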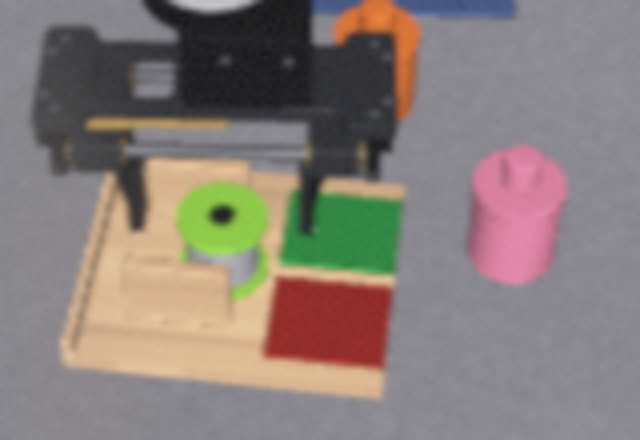

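The fingers straddle the reel (px ~(135,225) and (308,230)). The front finger comes down over the 4 mm pads, so I'll stop with the tips at z ≈ 15 mm.

Request:
move_arm --pt "0 0 0.015 0 0.087" --pt "0 0 0.028 0 0.087" --pt "0 0 0.034 0 0.087" --pt "0 0 0.0345 0 0.087" --pt "0 0 0.0345 0 0.03"

```text
time_s: 20.9
position: [0.5836, 0.0207, 0.0324]
tcp_rot: [[-0.012, 1.0, -0.001], [1.0, 0.012, 0.005], [0.005, -0.001, -1.0]]
force: [0.5, -0.1, 0.0]
opening: 0.95
```

Request:
move_arm --pt "0 0 0 0 0.03" --pt "0 0 0 0 0.03" --pt "0 0 0 0 0.03" --pt "0 0 0 0 0.03" --pt "0 0 0 0 0.03"

```text
time_s: 21.52
position: [0.5835, 0.0208, 0.0325]
tcp_rot: [[-0.012, 1.0, -0.001], [1.0, 0.012, 0.005], [0.005, -0.001, -1.0]]
force: [0.3, 0.0, 1.0]
opening: 0.593
```

Request:
move_arm --pt "0 0 0 0 0.03" --pt "0 0 0 0 0.03" --pt "0 0 0 0 0.03" --pt "0 0 0 0 0.03" --pt "0 0 0 0 0.03"

```text
time_s: 22.15
position: [0.5835, 0.0208, 0.0325]
tcp_rot: [[-0.012, 1.0, -0.001], [1.0, 0.012, 0.005], [0.005, -0.001, -1.0]]
force: [-1.1, 0.5, 1.0]
opening: 0.591
```

Request:
move_arm --pt "0 0 -0.003 0 0.03" --pt "0 0 -0.008 0 0.03" --pt "0 0 -0.015 0 0.03" --pt "0 0 -0.02 0 0.03" --pt "0 0 -0.02 0 0.03"

```text
time_s: 22.78
position: [0.584, 0.0206, 0.0532]
tcp_rot: [[-0.012, 1.0, -0.0], [1.0, 0.012, 0.005], [0.005, -0.0, -1.0]]
force: [-0.0, 0.1, -3.2]
opening: 0.59
```

```bash
python3 w.py; python3 - <<'E'
from h import *
a=optics.capture("side")
cv2.imwrite("pics/g3.png",cv2.resize(a[150:260,255:415],None,fx=4,fy=4,interpolation=2)[:,:,::-1])
E
```

```text
F [-0.3   0.14 -2.49] [0.41 0.31 0.38] tau [  0.   -46.54 -10.26   0.06   0.06   0.  ] M [-0.07   0.056 -0.006] [0.5834 0.0207 0.0523] [ -9.07  42.41  95.63   0.41  42.11 -10.04] 51.53742711679053
```

View pics/g3.png

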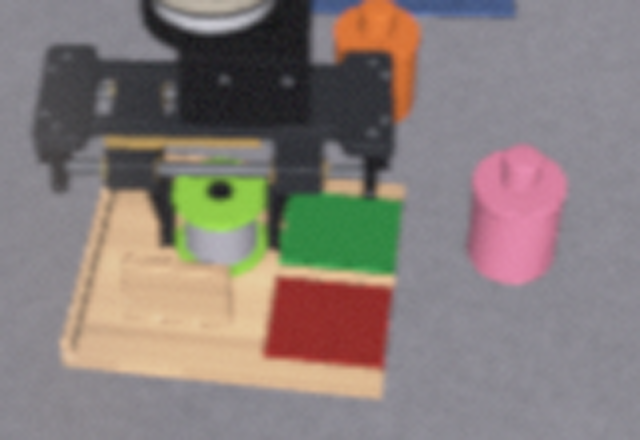

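The reel is held upright between the fingers (px ~(220,215)) and weighs 2.5 N as expected. Carrying it to the disc.

Request:
move_arm --pt "0 0 -0.03 0 0.03" --pt "0 0 -0.07 0 0.03" --pt "0 0 -0.09 0 0.03" --pt "0.02 -0.01 -0.1 0 0.03" --pt "0.06 -0.035 -0.1 0 0.03"

```text
time_s: 23.95
position: [0.5486, 0.0801, 0.1534]
tcp_rot: [[-0.009, 1.0, 0.001], [1.0, 0.009, 0.005], [0.005, 0.001, -1.0]]
force: [0.1, 0.9, -2.4]
opening: 0.589
```

Request:
move_arm --pt "0.04 -0.025 0 0 0.03" --pt "0.09 -0.05 0 0 0.03" --pt "0.13 -0.075 0 0 0.03" --pt "0.155 -0.088 0 0 0.03" --pt "0.163 -0.093 0 0 0.03"

```text
time_s: 24.58
position: [0.4514, 0.244, 0.1536]
tcp_rot: [[-0.012, 1.0, -0.002], [1.0, 0.012, 0.005], [0.005, -0.001, -1.0]]
force: [-0.2, 0.7, -2.3]
opening: 0.592
```

Request:
move_arm --pt "0 0 0 0 0.03" --pt "0 0 0 0 0.03"

```text
time_s: 24.82
position: [0.4515, 0.2433, 0.1534]
tcp_rot: [[-0.012, 1.0, -0.002], [1.0, 0.012, 0.004], [0.004, -0.002, -1.0]]
force: [0.4, 0.0, -2.3]
opening: 0.597
```

Request:
move_arm --pt "0.001 0.004 0.05 0 0.03" --pt "0.001 0.004 0.09 0 0.03" --pt "0.001 0.004 0.11 0 0.03" --pt "0.001 0.004 0.117 0 0.03" --pt "0.001 0.004 0.118 0 0.03"

```text
time_s: 25.45
position: [0.456, 0.2444, 0.0353]
tcp_rot: [[-0.01, 1.0, -0.002], [1.0, 0.01, 0.005], [0.005, -0.002, -1.0]]
force: [0.1, -0.7, -1.8]
opening: 0.591
```

```bash
python3 - <<'E'
from h import *
a=optics.capture("side");b=optics.capture("top")
cv2.imwrite("pics/d1.png",np.hstack([cv2.resize(x,(400,400),interpolation=2) for x in(a[250:350,317:417],b[200:300,145:245])])[:,:,::-1])
s=bot.read_state();print(s["position"],s["force"])
E
```

```text
[0.45619841 0.2448395  0.03612112] [-0.57055311 -0.37254388 -2.11591109]
```

View pics/d1.png

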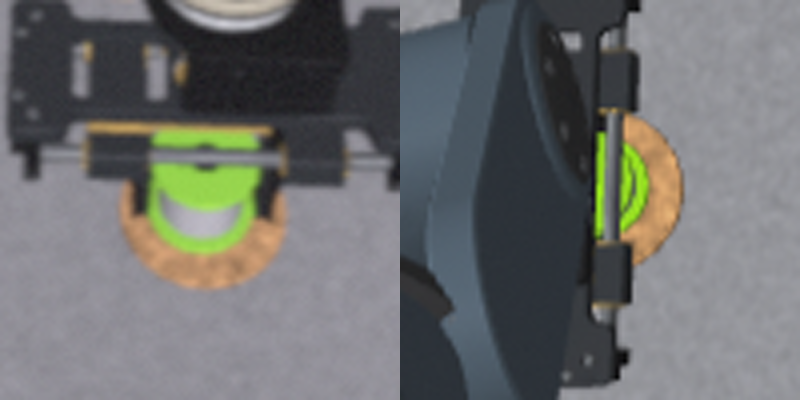

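The reel is centred over the cork (side crop: flange centre x≈203, cork centre x≈203). Lowering the last few mm.

Request:
move_arm --pt "0 0 0.001 0 0.03" --pt "0 0 0.002 0 0.03" --pt "0 0 0.003 0 0.03" --pt "0 0 0.004 0 0.03" --pt "0 0 0.004 0 0.03"

```text
time_s: 26.18
position: [0.4563, 0.245, 0.0325]
tcp_rot: [[-0.011, 1.0, 0.0], [1.0, 0.011, 0.005], [0.005, 0.0, -1.0]]
force: [-0.8, 0.9, 1.9]
opening: 0.592
```

```bash
python3 w.py
```

```text
F [-0.83 -0.04  4.4 ] [0.37 0.35 1.12] tau [-1.800e-01 -3.911e+01 -6.300e+00  1.000e-02 -2.800e-01  1.000e-02] M [-0.091  0.274 -0.001] [0.4563 0.245  0.0324] [ 15.69  41.77 105.85   0.52  32.3   14.62] 51.41759712150873
```

Contact; releasing.

Request:
move_arm --pt "0 0 0 0 0.087" --pt "0 0 0 0 0.087" --pt "0 0 0 0 0.087" --pt "0 0 0 0 0.087" --pt "0 0 0 0 0.087"

```text
time_s: 27.3
position: [0.4563, 0.2449, 0.0323]
tcp_rot: [[-0.011, 1.0, 0.0], [1.0, 0.011, 0.005], [0.005, 0.0, -1.0]]
force: [-0.7, -0.1, -0.7]
opening: 0.984
```

Request:
move_arm --pt "0 0 0 0 0.087" --pt "0 0 -0.03 0 0.087" --pt "0 0 -0.08 0 0.087" --pt "0 0 -0.13 0 0.087" --pt "0 0 -0.18 0 0.087"

```text
time_s: 27.92
position: [0.4559, 0.2439, 0.2138]
tcp_rot: [[-0.011, 1.0, -0.0], [1.0, 0.011, 0.005], [0.005, -0.0, -1.0]]
force: [0.3, 0.9, -0.8]
opening: 1.001
```

Request:
move_arm --pt "-0.06 0 0 0 0.055" --pt "-0.12 0 0 0 0.055" --pt "-0.18 0 0 0 0.055" --pt "-0.24 0 0 0 0.055" --pt "-0.3 0 0 0 0.055"

```text
time_s: 28.55
position: [0.4589, -0.0579, 0.2125]
tcp_rot: [[-0.011, 1.0, 0.0], [1.0, 0.011, 0.005], [0.005, 0.001, -1.0]]
force: [0.7, -1.1, -0.2]
opening: 0.643
```

```bash
python3 - <<'E'
from h import *
a=optics.capture("side");b=optics.capture("top")
cv2.imwrite("pics/d2.png",np.hstack([cv2.resize(x,(400,400),interpolation=2) for x in(a[250:350,317:417],b[200:300,145:245])])[:,:,::-1])
for n,im in(("top",b),("side",a)):
  for k,lo,hi in(("lime",(35,180,120),(48,255,255)),("yellow",(22,150,120),(29,255,255)),("blue",(105,170,130),(125,255,255))):
    for c,s in blobs(im,lo,hi): print(n,k,c,s,ray(n,*c,.051 if k=="lime" else .064).round(4))
s=bot.read_state();print(s["position"],s["force"],s["time_s"])
E
```

```text
top lime [191.06 245.58] [176 232  31  28 603] [0.4581 0.2408]
top yellow [451.13 248.11] [439 235  25  27 534] [ 0.4572 -0.2695]
top blue [450.72 206.01] [437 194  26  27 470] [ 0.5405 -0.2714]
side yellow [364.3  123.03] [356 116  18  14 183] [ 0.456  -0.2696]
side blue [333.96 122.25] [326 115  17  14 168] [ 0.5371 -0.2696]
[ 0.46040402 -0.0618362   0.21266884] [0.37974553 1.55502246 0.10960524] 28.65
```

View pics/d2.png

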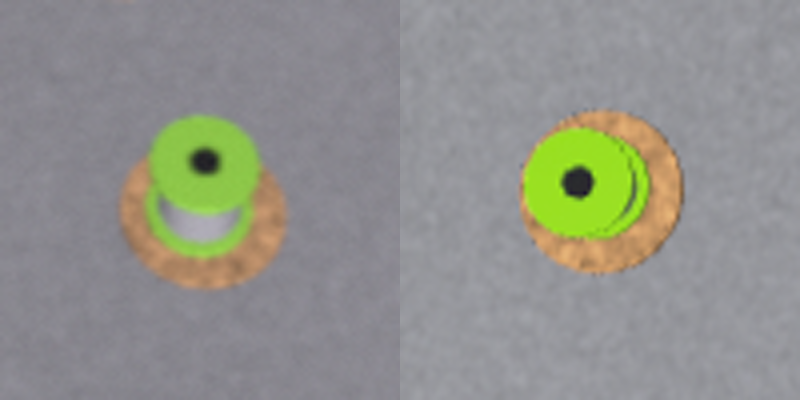

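The reel stands upright on the cork and is centred within a few mm. Now the yellow (full) tin goes back to the green pad.

Request:
move_arm --pt "-0.05 -0.003 0 0.011 0.055" --pt "-0.11 -0.006 0 0.011 0.055" --pt "-0.17 -0.007 0 0.011 0.055" --pt "-0.2 -0.007 0 0.011 0.055" --pt "-0.207 -0.007 0 0.011 0.055"

```text
time_s: 29.28
position: [0.4542, -0.2699, 0.212]
tcp_rot: [[0.01, 1.0, 0.003], [1.0, -0.01, 0.002], [0.002, 0.003, -1.0]]
force: [-0.7, 0.9, 0.4]
opening: 0.632
```

Request:
move_arm --pt "0 0 0.03 0 0.055" --pt "0 0 0.07 0 0.055" --pt "0 0 0.095 0 0.055" --pt "0 0 0.1 0 0.055" --pt "0 0 0.1 0 0.055"

```text
time_s: 29.9
position: [0.4548, -0.2686, 0.1123]
tcp_rot: [[0.008, 1.0, 0.003], [1.0, -0.008, 0.003], [0.003, 0.003, -1.0]]
force: [0.1, 0.2, -0.2]
opening: 0.637
```

Request:
move_arm --pt "0 0.001 0.015 0 0.055" --pt "0 0.001 0.025 0 0.055" --pt "0 0.001 0.028 0 0.055" --pt "0 0.001 0.028 0 0.0" --pt "0 0.001 0.028 0 0.0"

```text
time_s: 30.52
position: [0.4559, -0.2687, 0.0845]
tcp_rot: [[0.009, 1.0, 0.003], [1.0, -0.009, 0.003], [0.003, 0.003, -1.0]]
force: [0.1, 0.2, 0.7]
opening: 0.483
```

Request:
move_arm --pt "0 0 0 0 0" --pt "0 0 0 0 0" --pt "0 0 0 0 0" --pt "0 0 0 0 0" --pt "0 0 0 0 0"

```text
time_s: 31.15
position: [0.4558, -0.2687, 0.0847]
tcp_rot: [[0.008, 1.0, 0.003], [1.0, -0.008, 0.002], [0.002, 0.003, -1.0]]
force: [-1.0, -0.6, 2.9]
opening: 0.24
```

Request:
move_arm --pt "0 0 0 0 0" --pt "0 0 0 0 0" --pt "0 0 0 0 0" --pt "0 0 0 0 0" --pt "0 0 0 0 0"

```text
time_s: 31.78
position: [0.4558, -0.2687, 0.0847]
tcp_rot: [[0.008, 1.0, 0.003], [1.0, -0.008, 0.002], [0.003, 0.003, -1.0]]
force: [-0.4, -0.3, 2.0]
opening: 0.241
```

Request:
move_arm --pt "0 0 -0.01 0 0" --pt "0 0 -0.03 0 0" --pt "0 0 -0.07 0 0" --pt "0 0 -0.12 0 0" --pt "0 0 -0.12 0 0"

```text
time_s: 32.4
position: [0.4578, -0.2707, 0.2085]
tcp_rot: [[0.008, 1.0, 0.01], [1.0, -0.008, -0.004], [-0.004, 0.01, -1.0]]
force: [-0.9, -0.8, -4.1]
opening: 0.241
```

```bash
python3 w.py
```

```text
F [-0.14 -0.08 -3.6 ] [0.51 0.46 0.54] tau [ 2.000e-02 -3.949e+01 -1.574e+01  4.000e-02  5.000e-02  0.000e+00] M [-0.071  0.064  0.002] [ 0.4552 -0.2688  0.2038] [-42.8   25.63  98.04   0.25  56.42 -42.45] 21.036255795462147
```

Request:
move_arm --pt "0.03 0.008 0 0.008 0" --pt "0.08 0.02 0 0.008 0" --pt "0.14 0.038 0 0.008 0" --pt "0.2 0.055 0 0.008 0" --pt "0.24 0.066 0 0.008 0"

```text
time_s: 33.52
position: [0.5234, -0.0267, 0.2045]
tcp_rot: [[0.015, 1.0, 0.001], [1.0, -0.015, 0.004], [0.004, 0.001, -1.0]]
force: [1.1, -0.2, -3.2]
opening: 0.238
```

Request:
move_arm --pt "0.015 0.004 0 0 0" --pt "0.019 0.004 0 0 0" --pt "0.019 0.004 0.03 0 0" --pt "0.019 0.004 0.06 0 0" --pt "0.019 0.004 0.085 0 0"

```text
time_s: 34.15
position: [0.5275, -0.0092, 0.1186]
tcp_rot: [[0.017, 1.0, 0.0], [1.0, -0.017, 0.004], [0.004, 0.0, -1.0]]
force: [-0.3, 0.4, -3.4]
opening: 0.245
```

Request:
move_arm --pt "0 0 0 0 0" --pt "0 0 0 0 0" --pt "0 0 0 0 0"

```text
time_s: 34.52
position: [0.5284, -0.0099, 0.1197]
tcp_rot: [[0.017, 1.0, 0.003], [1.0, -0.017, 0.003], [0.003, 0.003, -1.0]]
force: [0.8, -1.0, -3.8]
opening: 0.244
```

Request:
move_arm --pt "0 -0.001 0.012 0 0" --pt "0 -0.001 0.021 0 0" --pt "0 -0.001 0.026 0 0" --pt "0 -0.001 0.028 0 0" --pt "0 -0.001 0.029 0 0"

```text
time_s: 35.15
position: [0.5274, -0.0098, 0.0906]
tcp_rot: [[0.017, 1.0, 0.002], [1.0, -0.017, 0.003], [0.003, 0.002, -1.0]]
force: [-1.0, -0.2, 1.9]
opening: 0.244
```

```bash
python3 w.py
```

```text
F [-0.11 -0.08 -3.52] [0.83 0.43 0.53] tau [ -0.   -41.78  -9.97   0.05   0.05   0.  ] M [-0.086  0.075  0.   ] [ 0.5275 -0.0098  0.0908] [-13.33  35.94 103.22   0.31  40.7  -12.56] 21.06122157379148
```

Request:
move_arm --pt "0 0 0.0007 0 0" --pt "0 0 0.0015 0 0" --pt "0 0 0.0015 0 0"

```text
time_s: 36.02
position: [0.5275, -0.0099, 0.0906]
tcp_rot: [[0.017, 1.0, 0.003], [1.0, -0.017, 0.003], [0.003, 0.003, -1.0]]
force: [-2.4, 0.1, 8.0]
opening: 0.245
```

```bash
python3 w.py
```

```text
F [-2.63 -0.09  8.05] [0.48 0.42 0.34] tau [ 2.000e-02 -3.654e+01 -9.760e+00  1.600e-01 -7.000e-01 -1.000e-02] M [-0.093  0.489 -0.025] [ 0.5275 -0.0099  0.0906] [-13.33  35.96 103.25   0.3   40.63 -12.56] 21.14768209389945
```

Request:
move_arm --pt "0 0 0 0 0.055" --pt "0 0 0 0 0.055" --pt "0 0 0 0 0.055" --pt "0 0 0 0 0.055" --pt "0 0 0 0 0.055"

```text
time_s: 37.15
position: [0.5275, -0.0099, 0.0904]
tcp_rot: [[0.017, 1.0, 0.003], [1.0, -0.017, 0.003], [0.003, 0.003, -1.0]]
force: [0.7, 0.1, -0.3]
opening: 0.618
```

Request:
move_arm --pt "0 0 0 0 0.055" --pt "0 0 -0.01 0 0.055" --pt "0 0 -0.04 0 0.055" --pt "0 0 -0.08 0 0.055" --pt "0 0 -0.122 0 0.055"

```text
time_s: 37.78
position: [0.5268, -0.0101, 0.2141]
tcp_rot: [[0.017, 1.0, 0.003], [1.0, -0.017, 0.003], [0.003, 0.003, -1.0]]
force: [0.2, -0.3, -0.7]
opening: 0.635
```

Request:
move_arm --pt "-0.06 0.003 0 -0.017 0.055" --pt "-0.12 0.006 0 -0.017 0.055" --pt "-0.18 0.01 0 -0.017 0.055" --pt "-0.23 0.013 0 -0.017 0.055" --pt "-0.259 0.013 0 -0.017 0.055"

```text
time_s: 38.4
position: [0.5353, -0.2723, 0.2142]
tcp_rot: [[0.003, 1.0, 0.005], [1.0, -0.003, 0.001], [0.001, 0.005, -1.0]]
force: [0.8, 0.4, 0.7]
opening: 0.634
```

Request:
move_arm --pt "0 0 0 0 0.055" --pt "0 0 0.05 0 0.055" --pt "0 0 0.09 0 0.055" --pt "0 0 0.1 0 0.055" --pt "0 0 0.1 0 0.055"

```text
time_s: 39.02
position: [0.536, -0.2713, 0.1145]
tcp_rot: [[0.002, 1.0, 0.004], [1.0, -0.002, 0.002], [0.002, 0.004, -1.0]]
force: [-0.7, -0.0, 0.5]
opening: 0.632
```

Request:
move_arm --pt "0.002 0 0.015 0 0.055" --pt "0.002 0 0.026 0 0.055" --pt "0.002 0 0.03 0 0.055" --pt "0.002 0 0.03 0 0.0" --pt "0.002 0 0.03 0 0.0"

```text
time_s: 39.65
position: [0.5363, -0.2695, 0.0847]
tcp_rot: [[0.002, 1.0, 0.005], [1.0, -0.002, 0.002], [0.002, 0.005, -1.0]]
force: [-0.3, -0.4, 0.2]
opening: 0.486
```

Request:
move_arm --pt "0 0 0 0 0" --pt "0 0 0 0 0" --pt "0 0 0 0 0" --pt "0 0 0 0 0" --pt "0 0 0 0 0"

```text
time_s: 40.28
position: [0.5364, -0.2697, 0.085]
tcp_rot: [[0.002, 1.0, 0.005], [1.0, -0.002, 0.001], [0.001, 0.005, -1.0]]
force: [-0.0, 1.0, 1.9]
opening: 0.245
```

Request:
move_arm --pt "0 0 0 0 0" --pt "0 0 0 0 0" --pt "0 0 0 0 0" --pt "0 0 0 0 0" --pt "0 0 0 0 0"

```text
time_s: 40.9
position: [0.5364, -0.2696, 0.085]
tcp_rot: [[0.002, 1.0, 0.005], [1.0, -0.002, 0.001], [0.001, 0.005, -1.0]]
force: [0.3, 0.9, 0.7]
opening: 0.241
```

Request:
move_arm --pt "0 0 -0.01 0 0" --pt "0 0 -0.03 0 0" --pt "0 0 -0.07 0 0" --pt "0 0 -0.12 0 0" --pt "0 0 -0.12 0 0"

```text
time_s: 41.52
position: [0.5382, -0.2714, 0.2097]
tcp_rot: [[0.002, 1.0, 0.013], [1.0, -0.002, -0.005], [-0.005, 0.013, -1.0]]
force: [-0.6, 0.3, -1.1]
opening: 0.241
```

```bash
python3 w.py
```

```text
F [ 0.15  0.07 -1.26] [0.45 0.6  0.38] tau [ 2.000e-02 -4.389e+01 -1.664e+01  5.000e-02  5.000e-02  0.000e+00] M [-0.082  0.06  -0.004] [ 0.5355 -0.2696  0.204 ] [-37.5   30.61  88.02   0.26  61.29 -37.52] 21.07357499609871
```

Request:
move_arm --pt "0.03 0 -0.01 0 0" --pt "0.08 0 -0.02 0 0" --pt "0.14 0 -0.02 0 0" --pt "0.2 -0.001 -0.02 0 0" --pt "0.26 -0.002 -0.02 0 0"

```text
time_s: 42.65
position: [0.5338, -0.0079, 0.2245]
tcp_rot: [[0.002, 1.0, 0.004], [1.0, -0.002, 0.002], [0.002, 0.004, -1.0]]
force: [1.4, -0.2, -1.0]
opening: 0.242
```

Request:
move_arm --pt "0.04 0 0 0 0" --pt "0.065 0 0 0 0" --pt "0.069 0 0 0 0" --pt "0.069 0 0 0 0" --pt "0.069 0 0 0 0"

```text
time_s: 43.28
position: [0.5342, 0.06, 0.2246]
tcp_rot: [[0.004, 1.0, 0.004], [1.0, -0.004, 0.002], [0.002, 0.004, -1.0]]
force: [0.0, 0.1, -0.9]
opening: 0.243
```

Request:
move_arm --pt "0 -0.001 0.05 0 0" --pt "0 -0.002 0.09 0 0" --pt "0 -0.002 0.115 0 0" --pt "0 -0.002 0.128 0 0" --pt "0 -0.002 0.13 0 0"

```text
time_s: 43.9
position: [0.5327, 0.0596, 0.0941]
tcp_rot: [[0.005, 1.0, 0.003], [1.0, -0.005, 0.002], [0.002, 0.003, -1.0]]
force: [0.5, 0.1, -0.4]
opening: 0.239
```

Request:
move_arm --pt "0 0 0.001 0 0" --pt "0 0 0.002 0 0" --pt "0 0 0.003 0 0" --pt "0 0 0.0035 0 0" --pt "0 0 0.0035 0 0"

```text
time_s: 44.52
position: [0.5329, 0.0597, 0.0909]
tcp_rot: [[0.005, 1.0, 0.004], [1.0, -0.005, 0.002], [0.002, 0.004, -1.0]]
force: [-0.3, 1.2, 0.5]
opening: 0.243
```

```bash
python3 w.py
```

```text
F [-0.51  0.67  3.43] [0.47 0.52 0.87] tau [-4.10e-01 -3.90e+01 -9.49e+00 -6.00e-02 -1.30e-01  1.00e-02] M [0.015 0.127 0.001] [0.5329 0.0597 0.0909] [ -5.63  36.34 102.     0.21  41.48  -5.51] 20.53724017363275
```

Contact; releasing, rising and retreating for a look.

Request:
move_arm --pt "0 0 0 0 0.055" --pt "0 0 0 0 0.055" --pt "0 0 0 0 0.055" --pt "0 0 0 0 0.055" --pt "0 0 0 0 0.055"

```text
time_s: 45.65
position: [0.5329, 0.0596, 0.0908]
tcp_rot: [[0.005, 1.0, 0.003], [1.0, -0.005, 0.002], [0.002, 0.003, -1.0]]
force: [-0.8, 0.2, -0.0]
opening: 0.619
```

Request:
move_arm --pt "0 0 0 0 0.055" --pt "0 0 -0.01 0 0.055" --pt "0 0 -0.04 0 0.055" --pt "0 0 -0.09 0 0.055" --pt "0 0 -0.15 0 0.055"

```text
time_s: 46.28
position: [0.5316, 0.0594, 0.2422]
tcp_rot: [[0.005, 1.0, 0.001], [1.0, -0.005, 0.002], [0.002, 0.001, -1.0]]
force: [1.6, -0.3, -0.3]
opening: 0.637
```

Request:
move_arm --pt "0.06 0 -0.02 0 0.055" --pt "0.12 -0.02 -0.02 0 0.055" --pt "0.18 -0.06 -0.02 0 0.055" --pt "0.24 -0.1 -0.02 0 0.055" --pt "0.3 -0.13 -0.02 0 0.055"

```text
time_s: 46.9
position: [0.4135, 0.3388, 0.2635]
tcp_rot: [[0.005, 1.0, 0.002], [1.0, -0.005, 0.003], [0.003, 0.002, -1.0]]
force: [0.7, 0.9, -0.6]
opening: 0.633
```

Request:
move_arm --pt "0.05 0 0 0 0.055" --pt "0.09 0 0 0 0.055" --pt "0.11 0 0 0 0.055" --pt "0.12 0 0 0 0.055" --pt "0.12 0 0 0 0.055"

```text
time_s: 47.52
position: [0.4142, 0.4582, 0.2637]
tcp_rot: [[0.005, 1.0, 0.002], [1.0, -0.005, 0.002], [0.002, 0.002, -1.0]]
force: [-0.3, -0.1, -0.4]
opening: 0.63
```

```bash
python3 - <<'E'
from h import *
a=optics.capture("side");b=optics.capture("top")
cv2.imwrite("pics/e.png",np.vstack([cv2.resize(b[130:290,150:470],None,fx=2,fy=2,interpolation=2),cv2.resize(a[130:255,200:520],None,fx=2,fy=2,interpolation=2)])[:,:,::-1])
for n,im in(("top",b),("side",a)):
  for k,lo,hi,z in(("lime",(35,180,120),(48,255,255),.051),("yellow",(22,150,120),(29,255,255),.07),("blue",(105,140,90),(125,255,255),.07)):
    for c,s in blobs(im,lo,hi): print(n,k,c,s,ray(n,*c,z).round(4))
s=bot.read_state();print(s["position"],s["force"],s["time_s"])
E
```

```text
top lime [191.04 245.59] [176 232  31  28 604] [0.4581 0.2409]
top yellow [318.97 209.78] [306 197  27  27 571] [ 0.5294 -0.0097]
top blue [283.23 206.85] [271 194  26  26 541] [0.5344 0.0603]
side yellow [334.91 189.49] [325 181  21  17 280] [ 0.5278 -0.0101]
side blue [331.53 212.63] [321 204  23  18 316] [0.5333 0.0613]
[0.41424334 0.45746256 0.26369212] [ 0.45276937 -0.59783434 -0.02385163] 47.625
```

View pics/e.png

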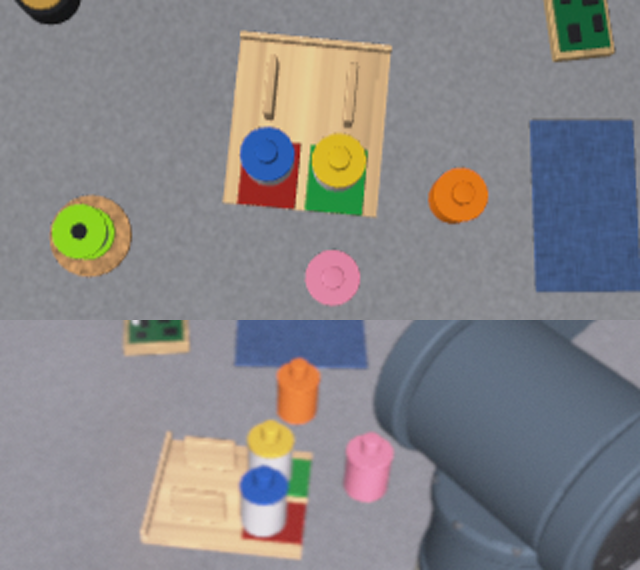

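The picture shows yellow (full) upright on green (top crop px (338,160)), blue (empty) upright on red (267,155) and the reel on the cork disc (80,232). All are within about 3 mm of their targets, and the robot is clear.

```bash
python3 -c "
from rig import hand_in; print(hand_in())"
```

```text
the job is handed in; nothing more can be done
None
```

The job is done and handed in at about 48 s of the 128 s allowed. The hand-in gives no verdict.

- **What I did:** I moved both tins to the blue mat, stood the reel on the cork disc, then put the tins back. Yellow pulled 3.6 N, so it is the full one and went on the green pad. Blue pulled about 1 N (1.3 N on the second lift), so it is the empty one and went on the red pad.
- **Last checks:** In both cameras each tin measured within about 3 mm of its pad origin. The reel was within about 3 mm of the disc centre. Everything looked upright, and the gripper was clear of everything.
- **Board, cleaner and look-alikes:** I did not touch them. In the last pictures the board and the orange and pink tins looked unmoved, and the cleaner was only partly in view.
- **Disagreements:** The two cameras differ by about 1–2 mm, which is within the calibration. The fingers read 51.5 mm on the 54 mm reel, but the lift weight and the pictures showed a sound grasp.

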